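# Stand the fallen bookend back up against the kit cartons

## Robot

A 6-joint arm with a two-finger parallel gripper is mounted at the origin on the work surface. World frame = base frame: x ahead of the robot, y to its left, z up, the work surface at z = 0. Lengths are in m, angles in rad, forces in N, time in s.
With the tool pointing down it reaches from about 0.375 to 0.9 m from the base axis. Payload 3.1 kg.
Tool frame: the origin (TCP) lies between the finger pads; the fingertips stand 22 mm ahead of it and the grasp point (between the pads) lies 3 mm ahead of it; z points along the fingers, y is the line along which they close (so a half turn about z gives the same grasp; the last joint's range is limited). The gripper opens to 87 mm and grips with 3 to 60 N. Pads are 19 mm wide; open, the fingers measure 117 mm over their backs; the gripper's body (75 mm by 190 mm) begins 51 mm behind the grasp point.
Start: joints at [1.046, 0.527, 1.433, -0, 1.181, -0.178], TCP at [0.212, 0.588, 0.221] pointing down, gripper open.
Joint ranges: [-3.08, 3.08], [-0.75, 2.2], [0.22, 2.44], [-1.43, 4.57], [0, 2.65], [-2.85, 2.85]. Speed limits (rad/s): [2.79, 2.79, 3.14, 3.14, 3.14, 3.14].

## Interface

Orientations are given as a unit quaternion [x, y, z, w].
In Python, from rig import get_obs, camera, get_calibration, hand_in, cut_out gives the robot as it stands.
- The arm moves only by the shell command python3 -m inch 'ROWS' [OPENING] [FORCE]. ROWS is JSON, one flat list of numbers, 6 for each row, row after row: the shift along the tool's x, y, z scaled (see below), then the turn, a rotation vector about the tool's x, y, z scaled (see below). A call has 1 to 20 rows; each row is the pose to reach, as a shift and turn from the pose commanded when the call began, along the tool's axes at that moment; what a row does not reach only later rows make up. The controller multiplies each number of a shift by 0.08 m and each number of a turn by 90 degrees. A row lasts 1/12 s, in which the tool goes at most 41.7 mm and 7.16 degrees, less where a joint would pass 70% of its speed; a pose out of reach is approached as far as the arm can. A call with a number of a shift or a turn outside -1 to 1 is refused whole. A call with a gripper value outside its range is refused whole. OPENING is the finger opening in mm, from 0 to 87, set as the call begins (- or left out, the last holds). The fingers move at their own pace and stop on an object; FORCE is the grip in N (left out, the last holds). Time passes only in rows, so rows that repeat a pose let the fingers close. It gives the time, the measured TCP pose, the force, the opening and the grip force at its end, in the units of the state.
- get_obs(): the state, without advancing time (a new reading comes with each control period).
- camera(name): name is "scene" or "top"; returns the picture (480x640x3 uint8, red, green, blue); there is no depth.
- get_calibration(name): a dict with "vertical_fov" (degrees; the focal length in pixels is half the picture's height over the tangent of half this angle, whatever the lens; pixels are square), "cx", "cy" (the principal point, pixels), "T" (4x4, takes a point from camera to world coordinates). Camera axes: x right, y down, z forward; pixel columns grow to the right and rows downward; lengths in m; the calibration is good to about 2 mm. A picture is of the moment at which its call begins. get_calibration takes no time and is no camera call.
- hand_in(): hands the job in; it is judged then, once.
Trained networks look in the newest picture that a camera, given by its name, has taken for a name from the list of things; names that differ only in an ending like _2 or _b are one class to them, and where a whole thing is asked for, a point or a joint stands for the part that bears it (a point fixed in the world has none). Each returns a list of dicts, best first, with "conf" (0 to 1); they miss things now and then, are a little off and sometimes report something else, mostly with a low value. They report only what shows in the picture. A call takes as long as a camera call. They do not tell look-alikes from the thing itself.
- cut_out(camera, thing): "region" (480x640 bool, what is visible of it) and "bbox" ([left, top, right, bottom] in pixels, round what is visible of it).
The state is a dict: "time": time; "q": joint angles; "joint_velocities": joint speeds; "joint_torque": joint torques, N m; "position": TCP position; "tool_rot": TCP orientation; "ft_force": force on the tool from outside, world axes, zero at the start; "moment": the same for the moment, N m; "grip_width": finger opening in m; "grip_force": force on a finger pad.
Only numpy, scipy, OpenCV 4.12 (cv2) and the standard library are available. Lean on these libraries where they do the work, as an engineer would, in place of code of your own. Each camera call takes 0.05 s, during which the arm holds its last target. There are 200 camera calls.

## Task

The bookend that should hold up the row of test-kit cartons has fallen on its back: its plate lies flat and its foot sticks up. Push the foot over so that the bookend stands upright on its foot again, then push it along the bench until its plate rests squarely against the middle of the end carton. Only push it, never lift it off the bench; leave the cartons standing in their row and everything else where it is.

Things in the scene. Friction and masses are not known exactly. Their poses are not given: they have to be found in the camera images.
- bookend: grey L-shaped bookend, 0.6 kg, loose, 90 mm wide (y). Starts fallen: plate (110 long, 8 mm thick) flat on the bench along +x, roughly towards the cartons; foot (20 mm thick in x, 85 mm high in z) standing up at the end far from the cartons. Origin: middle of the heel edge, the outer corner line along y where plate and foot meet, on the bench; it tips about this edge
- foot_edge (a point): middle of the free end face of the foot (body x = 10, z = 85 mm): 85 mm high while fallen, 10 mm when upright. Pushing the foot's inner side (x = 20 mm) near its top towards -x, 2 to 3 N, tips the bookend up without sliding; past some 30 degrees it drops onto its foot by itself. Standing, it slides at 2 to 6 N, steadiest when pushed low on this end face
- plate_edge (a point): middle of the plate's free end (body x = 110 mm): 4 mm high while fallen and pointing at the cartons, 110 mm high when upright. Standing upright, x points up, the plate's outer face (body z = 0) faces the cartons and the foot lies flat on the bench, reaching 85 mm from that face away from the cartons along z
- carton_c: standing test-kit carton, 100 (x) by 42 (y) by 130 mm tall, about 0.35 kg, the end carton of the row, nearest the bookend, the one the plate must rest against; loose; origin at the centre of its underside, its y axis points along the row towards the bookend
- carton_b: standing test-kit carton, 100 (x) by 42 (y) by 140 mm tall, about 0.35 kg, middle of the row; loose; origin at the centre of its underside, its y axis points along the row towards the bookend
- carton_a: standing test-kit carton, 100 (x) by 42 (y) by 135 mm tall, about 0.35 kg, first in the row, next to the fixed end stop; loose; origin at the centre of its underside, its y axis points along the row towards the bookend
- end_stop: fixed steel end plate, 120 mm wide, 140 mm tall, at the other end of the row; origin under the middle of the face that the cartons stand against; the row runs along its y axis: three cartons of 42 mm with 1 mm gaps, so the end carton's outer face is 129 mm from here and yields at most 3 mm when pushed, until the row is closed up
- jar: bystander: specimen jar, 52 mm across, 62 mm tall, beside the row on the robot side; origin under its centre
- spatula: bystander: narrow sampling spatula, 173 x 14 mm, 10 mm high, lying beside the row, on the side away from the robot; origin under its middle
- tape: bystander: roll of tape lying flat, 76 mm across, 24 mm high; origin under its centre
- spray: bystander: disinfectant bottle, 60 mm across, 170 mm tall; origin under its centre
- beaker: bystander: white cup, 70 mm across, 85 mm tall; origin under its centre
- swab_box: bystander: small swab box, 85 x 50 x 35 mm; origin under its centre
- pen: bystander: marker pen, 130 mm long, 14 mm thick, lying; origin under its middle
Mind the look-alikes: they are no part of the job. What is shaped like the bookend but pink or red is not meant.

How it is judged:
By the outcome, as a careful person would: the job done as asked, in the order asked, and still so for the second after the job is handed in, with the robot touching nothing.
It also fails if it takes over 59 s, if anything falls off the work surface, if the arm or the gripper's body presses on something with over 40 N, if the wrist force passes 120 N, or if a joint passes its speed limit or range.

## Working session

There is one attempt and no reset: what is moved stays moved. The work goes in short steps, Python scripts to look and compute and a shell command to move; the robot and the scene stay as the last step left them, time stands still between calls to the robot, and variables do not carry over. Pictures are saved under pics/ and viewed, at most 10 in all, crops included, and the job is handed in when it is done.

```bash
mkdir -p pics; ls; python3 - <<'E'
from rig import *
import cv2,numpy as np
a=camera("scene");b=camera("top")
cv2.imwrite("pics/s0.png",a[:,:,::-1]);cv2.imwrite("pics/t0.png",b[:,:,::-1])
np.set_printoptions(precision=4,suppress=True)
for n in("scene","top"):print(get_calibration(n))
print(get_obs())
for n in("scene","top"):
  for th in("bookend","carton_c","end_stop","jar"):
    for d in cut_out(n,th):print(n,th,round(d["conf"],2),d["bbox"])
E
```

```text
pics
{'vertical_fov': 50.81814275894762, 'cx': 320.6670605253892, 'cy': 239.76035750792212, 'T': array([[ 0.0038,  0.6259, -0.7799,  1.2741],
       [ 0.9998,  0.0139,  0.016 ,  0.0027],
       [ 0.0208, -0.7798, -0.6257,  0.6646],
       [ 0.    ,  0.    ,  0.    ,  1.    ]])}
{'vertical_fov': 55.66191163759661, 'cx': 320.0567374982116, 'cy': 242.23096388094794, 'T': array([[-0.0212, -0.9923,  0.1217,  0.4387],
       [-0.9998,  0.0209, -0.0034,  0.0324],
       [ 0.0008, -0.1217, -0.9926,  1.0667],
       [ 0.    ,  0.    ,  0.    ,  1.    ]])}
{'time': 0.1, 'q': array([ 1.0455,  0.5284,  1.4338, -0.    ,  1.1814, -0.1785]), 'joint_velocities': array([ 0.0002, -0.003 , -0.0039, -0.0013, -0.    ,  0.0027]), 'joint_torque': array([ -0.0002, -44.0987, -17.7149,   0.0635,   0.0534,  -0.    ]), 'position': array([0.2121, 0.5872, 0.2199]), 'tool_rot': array([ 0.1725,  0.985 , -0.0009, -0.0003]), 'ft_force': array([-0.0075, -1.1781, -0.5434]), 'moment': array([0.0079, 0.0195, 0.0282]), 'grip_force': 0.0, 'grip_width': 0.08694679240119976}
scene bookend 0.84 [388.5, 176.0, 440.0, 234.4]
scene bookend 0.74 [184.2, 184.7, 204.9, 193.5]
scene bookend 0.69 [260.6, 211.8, 318.6, 281.9]
scene carton_c 0.93 [161.1, 190.8, 191.5, 280.9]
scene carton_c 0.69 [198.5, 289.2, 294.9, 300.7]
scene carton_c 0.64 [133.7, 194.9, 170.7, 282.2]
scene carton_c 0.59 [185.1, 194.7, 219.7, 278.9]
scene carton_c 0.38 [467.5, 157.1, 509.7, 229.5]
scene end_stop 0.7 [97.7, 188.1, 149.2, 293.7]
scene jar 0.88 [232.8, 194.0, 253.0, 233.2]
top bookend 0.96 [326.3, 239.6, 381.8, 284.7]
top bookend 0.81 [209.7, 309.5, 262.3, 357.2]
top bookend 0.8 [433.5, 301.0, 492.0, 361.4]
top carton_c 0.9 [441.7, 227.3, 471.1, 275.7]
top carton_c 0.67 [412.1, 230.0, 447.9, 285.8]
top carton_c 0.59 [459.7, 226.5, 487.5, 274.5]
top end_stop 0.87 [470.2, 219.1, 507.9, 279.1]
top jar 0.57 [389.9, 303.5, 414.8, 329.3]
top jar 0.44 [158.6, 204.5, 184.6, 243.7]
```

View pics/s0.png

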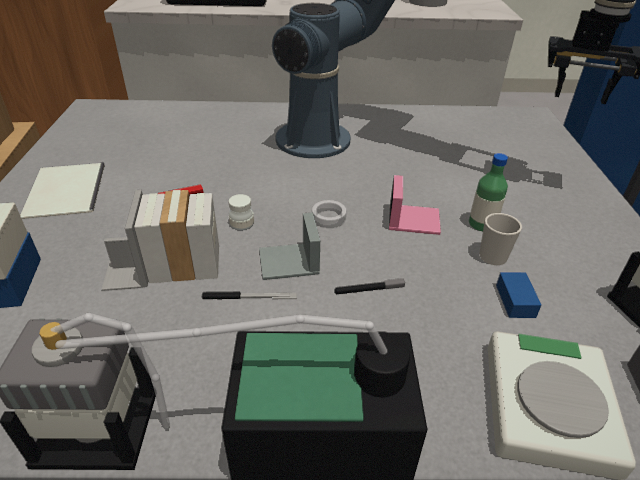

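View pics/t0.png

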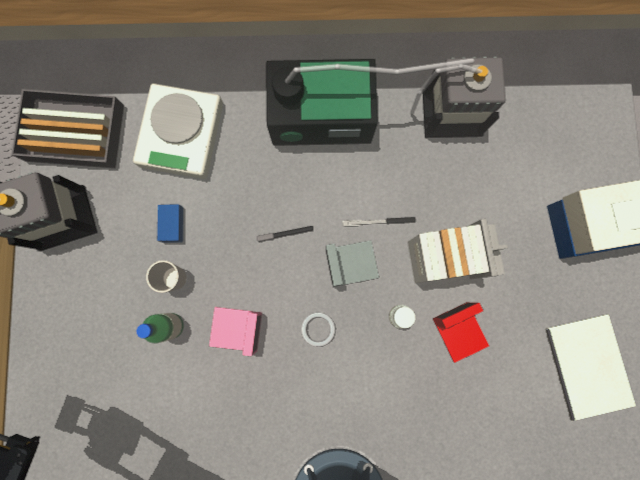

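The scene shows three bookend shapes: grey at scene (290,245) / top (353,262), pink at scene (413,205) / top (235,330), and red at scene (185,190) / top (462,332). By the description I choose the grey one. The row is at top (452,252), with the end carton at top (430,256).

```bash
cat > h.py <<'E'
from rig import *
import cv2,numpy as np
from scipy.optimize import minimize
np.set_printoptions(precision=4,suppress=True)
C={n:get_calibration(n) for n in("scene","top")}
def proj(P,n):
    c=C[n];f=240/np.tan(np.radians(c["vertical_fov"]/2));T=np.linalg.inv(c["T"])
    p=P@T[:3,:3].T+T[:3,3];return np.c_[c["cx"]+f*p[:,0]/p[:,2],c["cy"]+f*p[:,1]/p[:,2]]
def ground(uv,n,z=0):
    c=C[n];f=240/np.tan(np.radians(c["vertical_fov"]/2));T=c["T"]
    d=T[:3,:3]@np.array([(uv[0]-c["cx"])/f,(uv[1]-c["cy"])/f,1]);return T[:3,3]+d*(z-T[2,3])/d[2]
def box(x0,x1,y0,y1,z0,z1):
    return np.array([[x,y,z] for x in(x0,x1) for y in(y0,y1) for z in(z0,z1)],float)/1000
FALLEN=[box(0,110,-45,45,0,8),box(0,20,-45,45,0,85)]
# standing frame: x = away from the cartons (foot), z up
UP=[box(0,85,-45,45,0,20),box(0,8,-45,45,0,110)]
ROW=[box(-50,50,87,129,0,130),box(-50,50,44,86,0,140),box(-50,50,1,43,0,135)]
def world(p,B):
    c,s=np.cos(p[2]),np.sin(p[2]);return B@np.array([[c,-s,0],[s,c,0],[0,0,1]]).T+[p[0],p[1],0]
def sil(p,parts,n,S=4):
    m=np.zeros((480*S,640*S),np.uint8)
    for B in parts:
        h=cv2.convexHull((proj(world(p,B),n)*S+S/2-.5).astype(np.float32)).round().astype(np.int32);cv2.fillConvexPoly(m,h,1)
    return m
def fit(p0,parts,masks,S=4):
    M={n:cv2.resize(m.astype(np.uint8),None,fx=S,fy=S,interpolation=0) for n,m in masks.items()}
    def cost(p):
        t=0
        for n,m in M.items():
            s=sil(p,parts,n,S);t+=1-(s&m).sum()/(s|m).sum()
        return t/len(M)
    r=minimize(cost,p0,method="Nelder-Mead",options=dict(initial_simplex=np.array([p0]*4)+np.r_[np.zeros((1,3)),np.diag([.015,.015,.15])],xatol=1e-4,fatol=1e-4))
    return r.x,r.fun
def pick(n,thing,uv):
    for d in cut_out(n,thing):
        l,t,r,b=d["bbox"]
        if l<uv[0]<r and t<uv[1]<b: return d["region"]
E
python3 - <<'E'
from h import *
t=camera("top");s=camera("scene")
m={"top":pick("top","bookend",(353,262)),"scene":pick("scene","bookend",(290,245))}
g=ground((333,265),"top");print("heel guess",g)
for n in m:
    print("bookend",n,*fit([g[0],g[1],-1.57],FALLEN,{n:m[n]}))
pb,c=fit([g[0],g[1],-1.57],FALLEN,m);print("both",pb,c)
R={}
for n in("top","scene"):
    u=np.zeros((480,640),bool)
    for d in cut_out(n,"carton_c"):
        l,tt,r,b=d["bbox"];x,y=(l+r)/2,(tt+b)/2
        if (n=="top" and 415<x<490 and 220<y<290) or(n=="scene" and 135<x<215 and 200<y<270):u|=d["region"]
    R[n]=u
g=ground((488,248),"top",.13)
for n in R: print("row",n,*fit([g[0],g[1],0.],ROW,{n:R[n]}))
pr,c=fit([g[0],g[1],0.],ROW,R);print("row",pr,c)
for th in("spatula","tape","jar","pen"):
    for d in cut_out("top",th)[:2]:
        v,u=np.nonzero(d["region"]);(cx,cy),wh,a=cv2.minAreaRect(np.c_[u,v].astype(np.float32));print(th,d["conf"],d["bbox"],ground((cx,cy),"top",.01))
im=t.copy()
for p,P in((pb,FALLEN),(pr,ROW)):
    k=sil(p,P,"top",1);cs,_=cv2.findContours(k,0,1);cv2.drawContours(im,cs,-1,(255,0,255),1)
im2=s.copy()
for p,P in((pb,FALLEN),(pr,ROW)):
    k=sil(p,P,"scene",1);cs,_=cv2.findContours(k,0,1);cv2.drawContours(im2,cs,-1,(255,0,255),1)
a=cv2.resize(im[200:320,310:510],None,fx=4,fy=4)[:300*2];b=cv2.resize(im2[160:310,90:340],(800,480))
cv2.imwrite("pics/c1.png",np.vstack([cv2.resize(a,(500,300)),cv2.resize(b,(500,300))])[:,:,::-1])
E
```

```text
heel guess [ 0.5149 -0.0005  0.    ]
bookend top [ 0.5081  0.0089 -1.3956] 0.03576040528459323
bookend scene [ 0.5082  0.009  -1.4149] 0.035834727764191054
both [ 0.5082  0.0089 -1.402 ] 0.036413406730102515
row top [ 0.5346 -0.3109  0.1342] 0.03413062379596643
row scene [ 0.5335 -0.3118  0.1343] 0.020047502479775048
row [ 0.533  -0.3121  0.1246] 0.03137157167326332
spatula 0.83 [340.1, 217.3, 419.1, 230.6] [ 0.616  -0.1109  0.01  ]
spatula 0.29 [471.6, 217.7, 506.3, 279.8] [ 0.5475 -0.3649  0.01  ]
tape 0.77 [302.6, 310.9, 335.8, 347.6] [0.3684 0.0378 0.01  ]
jar 0.84 [388.5, 304.6, 417.0, 330.9] [ 0.3925 -0.1557  0.01  ]
pen 0.72 [253.4, 224.7, 315.1, 243.5] [0.5902 0.1104 0.01  ]
pen 0.35 [147.5, 261.1, 187.3, 290.2] [0.4957 0.3855 0.01  ]
```

View pics/c1.png

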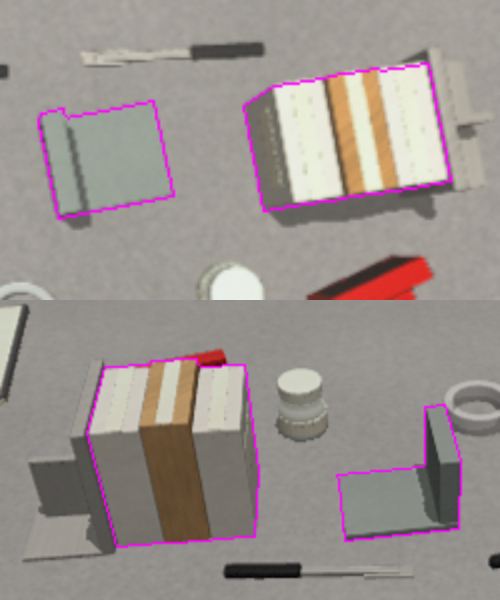

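The outlines fit well, and the crop confirms the grey bookend. Its heel is at (0.508, 0.009) m with the plate heading at -1.40 rad. The end carton's face is at (0.517, -0.184) m, which leaves about 192 mm to push, a 17 mm sideways shift and a turn of about 2°. First I'll turn the tool and approach at height.

```bash
python3 -m inch '[-1,-1,0,0,0,0.67,-1,-1,0,0,0,0.67,-1,-1,0,0,0,0.67,-1,-1,0,0,0,0.67,-1,-1,0,0,0,0.67,-1,-1,0,0,0,0.67,-1,-1,0,0,0,0.67,-1,-1,0,0,0,0.67,-1,-1,0,0,0,0.67,-1,-1,0,0,0,0.67]' 45
python3 -m inch '[-1,0.3,0,0,0,0,-1,0.3,0,0,0,0,-1,0.3,0,0,0,0,-1,0.3,0,0,0,0]'
python3 -m inch '[-1,0.3,0,0,0,0,-1,0.3,0,0,0,0,-1,0.3,0,0,0,0,-1,0.3,0,0,0,0]'
```

```text
time: 1.83
position: [0.2605, 0.4854, 0.2209]
tool_rot: [0.644, 0.765, 0.0, -0.0]
ft_force: [-1.0, -0.4, -0.4]
grip_width: 0.0451
grip_force: 0.0
time: 2.17
position: [0.2986, 0.4093, 0.2209]
tool_rot: [0.645, 0.764, -0.0, -0.0]
ft_force: [-0.0, 0.2, 0.8]
grip_width: 0.045
grip_force: 0.0
time: 2.5
position: [0.3359, 0.3356, 0.221]
tool_rot: [0.645, 0.764, 0.0, -0.0]
ft_force: [0.2, 0.2, 0.4]
grip_width: 0.045
grip_force: 0.0
```

```bash
python3 -m inch '[-1,0.3,0,0,0,0,-1,0.3,0,0,0,0,-1,0.3,0,0,0,0,-1,0.3,0,0,0,0]'
python3 -m inch '[-1,0.3,0,0,0,0,-1,0.3,0,0,0,0,-1,0.3,0,0,0,0,-1,0.3,0,0,0,0]'
python3 -m inch '[-1,0.3,0,0,0,0,-1,0.3,0,0,0,0,-1,0.3,0,0,0,0,-1,0.3,0,0,0,0]'
python3 -m inch '[-1,0.3,0,0,0,0,-1,0.3,0,0,0,0,-1,0.3,0,0,0,0,-1,0.3,0,0,0,0]'
python3 -m inch '[-1,0.25,0,0,0,0,-1,0.25,0,0,0,0,-1,0.25,0,0,0,0,-1,0.25,0,0,0,0,-1,0.25,0,0,0,0]' | head -3
cat >> h.py <<'E'
def body(p):
    "TCP in the fallen body's frame (mm) and tool yaw error"
    o=get_obs();T=o["position"];c,s=np.cos(p[2]),np.sin(p[2]);d=(T[:2]-p[:2])*1000
    x,y=o["tool_rot"][:2];ty=np.arctan2(y*y-x*x,2*x*y)
    return d[0]*c+d[1]*s,-d[0]*s+d[1]*c,T[2]*1000,np.degrees(ty-(p[2]+np.pi/2))
E
python3 -c "
from h import *
print(body([.5082,.0089,-1.402]))"
```

```text
time: 2.83
position: [0.3732, 0.2615, 0.2209]
tool_rot: [0.645, 0.764, 0.001, -0.0]
ft_force: [0.4, 0.2, -0.8]
grip_width: 0.0448
grip_force: 0.0
time: 3.17
position: [0.4103, 0.1872, 0.2208]
tool_rot: [0.645, 0.765, 0.001, -0.0]
ft_force: [0.5, 0.6, 0.1]
grip_width: 0.0447
grip_force: 0.0
time: 3.5
position: [0.4474, 0.1128, 0.2207]
tool_rot: [0.644, 0.765, 0.0, -0.0]
ft_force: [0.3, 0.7, 0.1]
grip_width: 0.0453
grip_force: 0.0
time: 3.83
position: [0.4845, 0.0383, 0.2206]
tool_rot: [0.644, 0.765, 0.0, -0.001]
ft_force: [-0.6, 0.9, -0.3]
grip_width: 0.0452
grip_force: 0.0
time: 4.25
position: [0.5162, -0.0356, 0.2203]
tool_rot: [0.643, 0.766, -0.0, -0.002]
(np.float64(45.213027340357705), np.float64(0.4361032551947792), np.float64(220.30438521996237), np.float64(0.27653542753580546))
```

```bash
python3 -m inch '[0,0,0.5,0,0,0,0,0,1,0,0,0,0,0,1,0,0,0,0,0,1,0,0,0]'
python3 -m inch '[0,0,0.4,0,0,0,0,0,0.63,0,0,0,0,0,0.63,0,0,0,0,0,0.63,0,0,0,0,0,0.63,0,0,0]'
python3 -c "
from h import *
print(body([.5082,.0089,-1.402]))"
python3 -m inch '[0.1,0,0,0,0,0,0.15,0,0,0,0,0,0.2,0,0,0,0,0,0.24,0,0,0,0,0,0.28,0,0,0,0,0,0.32,0,0,0,0,0,0.36,0,0,0,0,0]'
```

```text
time: 4.58
position: [0.5148, -0.0357, 0.1392]
tool_rot: [0.643, 0.766, -0.001, -0.004]
ft_force: [1.2, 1.1, 0.2]
grip_width: 0.0449
grip_force: 0.0
time: 5.0
position: [0.5192, -0.0383, 0.0928]
tool_rot: [0.644, 0.765, 0.001, 0.002]
ft_force: [-0.4, 0.6, -0.0]
grip_width: 0.045
grip_force: 0.0
(np.float64(48.376831022624145), np.float64(2.909324603438887), np.float64(92.7935551537867), np.float64(0.20251270648838635))
time: 5.58
position: [0.5126, -0.0097, 0.0903]
tool_rot: [0.644, 0.765, -0.0, -0.0]
ft_force: [0.5, -0.6, 0.0]
grip_width: 0.0448
grip_force: 0.0
```

```bash
python3 -m inch '[0.05,0,0,0,0,0,0.1,0,0,0,0,0,0.15,0,0,0,0,0,0.2,0,0,0,0,0]'; python3 - <<'E'
from h import *
cv2.imwrite("pics/s2.png",cv2.resize(camera("scene")[130:310,180:420],(800,600))[:,:,::-1])
E
```

```text
time: 5.92
position: [0.5099, 0.0061, 0.0903]
tool_rot: [0.644, 0.765, -0.0, -0.0]
ft_force: [-0.0, -0.2, -0.4]
grip_width: 0.045
grip_force: 0.0
```

View pics/s2.png

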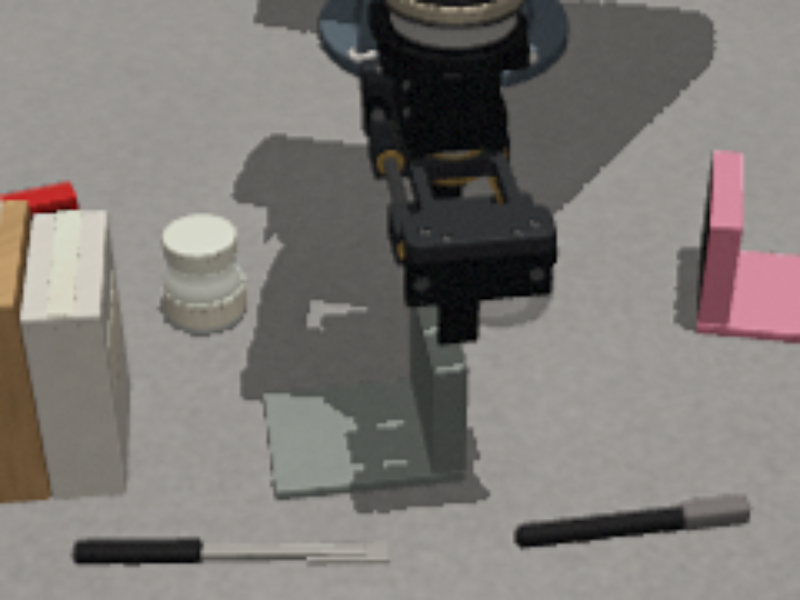

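```bash
python3 - <<'E'
from h import *
P=[.5082,.0089,-1.402]
o=get_obs();T=o["position"];b=body(P);print(b)
def crop(p): return (p-[180,130])*[800/240,600/180]
top=world(P,np.array([[0,45,85],[20,45,85],[0,-45,85],[20,-45,85],[0,45,0],[110,45,0]])/1000.)
print("foot",crop(proj(top,"scene")))
for z in(.022,.01,0):
  print(z,crop(proj(np.array([T+np.array([.986,.168,0])*k-[0,0,z] for k in(-.04,-.0225,.0225,.04)]),"scene")))
m=pick("scene","bookend",(290,255))
print(fit(P,FALLEN,{"scene":m}))
E
```

```text
(np.float64(2.334896109904032), np.float64(0.9026914717609233), np.float64(90.23739195250796), np.float64(0.1773044794152624))
foot [[467.1125 366.6729]
 [431.1514 370.0138]
 [441.0752 272.2242]
 [407.5375 275.0533]
 [464.1615 480.669 ]
 [274.5406 500.1926]]
0.022 [[438.4771 301.2664]
 [443.1908 318.8913]
 [455.9214 366.4918]
 [461.1247 385.9474]]
0.01 [[438.6713 284.9031]
 [443.4238 302.4391]
 [456.264  349.8175]
 [461.5142 369.1899]]
0 [[438.8353 271.0768]
 [443.6207 288.535 ]
 [456.5538 335.7184]
 [461.8437 355.0174]]
(array([ 0.5076,  0.0088, -1.3925]), np.float64(0.09407788539144468))
```

```bash
python3 -m inch '[-0.3,0,0,0,0,0,-0.6,0,0,0,0,0,-0.6,0,0,0,0,0,-0.6,0,0,0,0,0,-0.6,0,0,0,0,0]'; python3 - <<'E'
from h import *
print(body([.5082,.0089,-1.402]))
s=camera("scene")[180:300,220:380].copy()
s=cv2.resize(s,(800,600))
T=get_obs()["position"]
for z in(0,.022):
  for k in(-.04,-.0225,.0225,.04):
    p=(proj(np.array([T+np.array([.986,.168,0])*k-[0,0,z]]),"scene")[0]-[220,180])*5
    cv2.circle(s,tuple(p.astype(int).tolist()),4,(255,0,0) if z else (0,255,0),-1)
cv2.imwrite("pics/s3.png",s[:,:,::-1])
E
```

```text
time: 6.43
position: [0.5177, -0.0414, 0.0902]
tool_rot: [0.644, 0.765, -0.0, -0.001]
ft_force: [-0.9, -0.1, -0.1]
grip_width: 0.0453
grip_force: 0.0
(np.float64(51.149379929083224), np.float64(0.9179926521258839), np.float64(90.23050162634568), np.float64(0.1173687381605666))
```

View pics/s3.png

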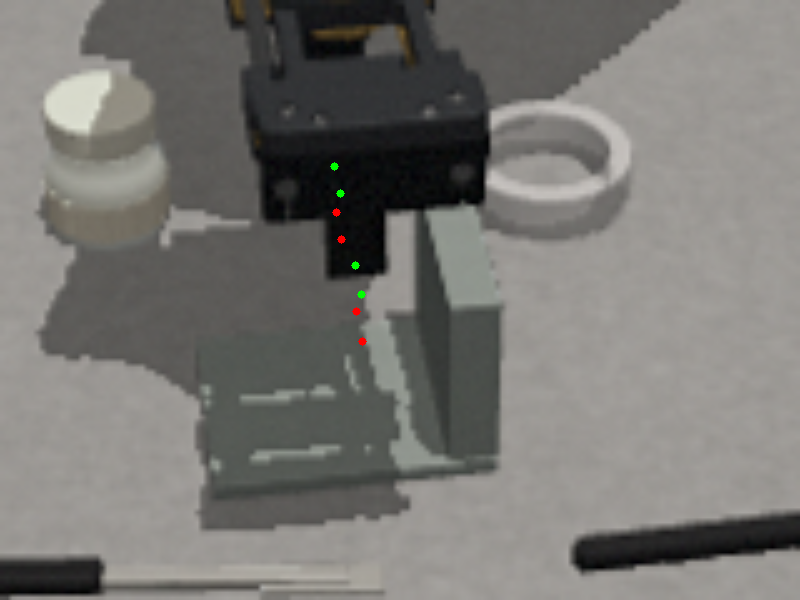

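```bash
python3 - <<'E'
from h import *
T=np.array([.2121,.5872,.2199]);y=np.array([.34,.94,0])
for z in(-.02,0,.022):
  print(z,proj(np.array([T+y*k-[0,0,z] for k in(-.0585,-.0435,.0435,.0585)]),"scene"))
s=cv2.imread("pics/s0.png")[0:140,500:640];t=cv2.imread("pics/t0.png")[400:480,0:80]
now=camera("top")[190:330,300:440,::-1]
o=np.hstack([cv2.resize(s,(400,400)),cv2.resize(now,(400,400),interpolation=cv2.INTER_CUBIC)])
cv2.imwrite("pics/g.png",o)
E
```

```text
-0.02 [[554.1061  86.6783]
 [561.2932  87.6993]
 [603.9521  93.7589]
 [611.4795  94.8281]]
0 [[551.3355  95.343 ]
 [558.4336  96.3814]
 [600.553  102.5434]
 [607.9832 103.6304]]
0.022 [[548.3579 104.6551]
 [555.3605 105.7117]
 [596.9018 111.9794]
 [604.2279 113.0847]]
```

View pics/g.png

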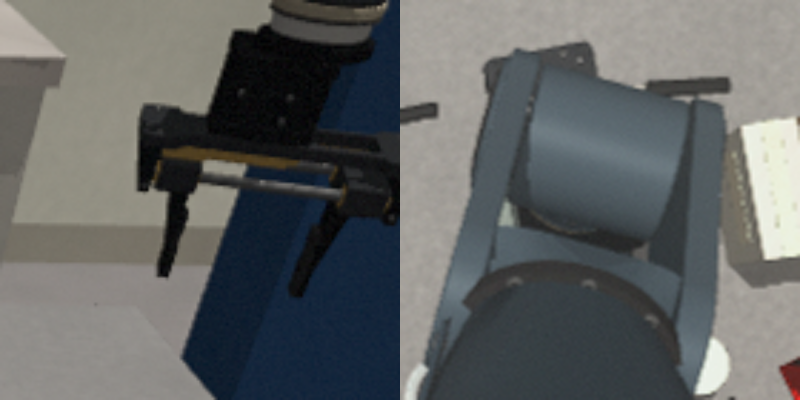

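The pictures put the fingertips about 20–28 mm higher than the stated 22 mm ahead of the TCP. In s3 the finger ends at crop y≈275 where the spec predicts 312–341, and the tips passed over the 85 mm foot without touching it. I'll go 24 mm lower and push again.

```bash
python3 -m inch '[0,0,0.15,0,0,0,0,0,0.3,0,0,0,0,0,0.3,0,0,0]'
python3 -m inch '[0.1,0,0,0,0,0,0.15,0,0,0,0,0,0.2,0,0,0,0,0,0.25,0,0,0,0,0,0.3,0,0,0,0,0]'
python3 -m inch '[0.05,0,0,0,0,0,0.1,0,0,0,0,0]'
python3 -m inch '[0.05,0,0,0,0,0,0.1,0,0,0,0,0]'; python3 - <<'E'
from h import *
print(body([.5082,.0089,-1.402]))
camera("scene")
for d in cut_out("scene","bookend"):print(d["conf"],d["bbox"])
E
```

```text
time: 6.78
position: [0.5165, -0.0404, 0.0649]
tool_rot: [0.644, 0.765, -0.001, -0.002]
ft_force: [-0.7, -0.5, 0.7]
grip_width: 0.0454
grip_force: 0.0
time: 7.2
position: [0.5146, -0.0177, 0.067]
tool_rot: [0.644, 0.765, 0.0, 0.001]
ft_force: [-0.2, -1.4, 1.3]
grip_width: 0.045
grip_force: 1.0
time: 7.37
position: [0.5134, -0.01, 0.0668]
tool_rot: [0.644, 0.765, 0.0, 0.001]
ft_force: [0.3, -1.9, 1.1]
grip_width: 0.0448
grip_force: 0.8
time: 7.53
position: [0.5116, -0.0018, 0.0665]
tool_rot: [0.644, 0.765, 0.0, 0.0]
ft_force: [0.1, -1.3, 1.5]
grip_width: 0.0453
grip_force: 0.5
(np.float64(11.156825181478142), np.float64(1.550534106853147), np.float64(66.52313488028707), np.float64(0.14731299593954214))
0.89 [389.1, 173.1, 436.7, 234.4]
0.53 [160.3, 183.2, 206.8, 193.0]
0.24 [234.9, 192.3, 253.0, 229.8]
```

Contact now reads about 2 N and it is tipping. I'll keep pushing.

```bash
python3 -m inch '[0.05,0,0,0,0,0,0.1,0,0,0,0,0,0.15,0,0,0,0,0,0.2,0,0,0,0,0]'
python3 -m inch '[0.05,0,0,0,0,0,0.1,0,0,0,0,0,0.15,0,0,0,0,0,0.2,0,0,0,0,0,0.25,0,0,0,0,0,0.3,0,0,0,0,0,0.38,0,0,0,0,0,0.46,0,0,0,0,0,0.5,0,0,0,0,0,0.5,0,0,0,0,0]'; python3 - <<'E'
from h import *
print(body([.5082,.0089,-1.402]))
cv2.imwrite("pics/s4.png",cv2.resize(camera("scene")[150:300,200:400],(800,600))[:,:,::-1])
E
```

```text
time: 7.97
position: [0.5081, 0.0141, 0.0662]
tool_rot: [0.644, 0.765, -0.0, -0.0]
ft_force: [0.2, 0.2, 0.2]
grip_width: 0.0448
grip_force: 0.0
time: 8.8
position: [0.5014, 0.0538, 0.0664]
tool_rot: [0.644, 0.765, -0.0, -0.0]
ft_force: [0.1, 0.7, -0.2]
grip_width: 0.0452
grip_force: 0.0
(np.float64(-45.413583982170444), np.float64(0.86900940198153), np.float64(66.3587372744075), np.float64(0.21890652420683682))
```

View pics/s4.png

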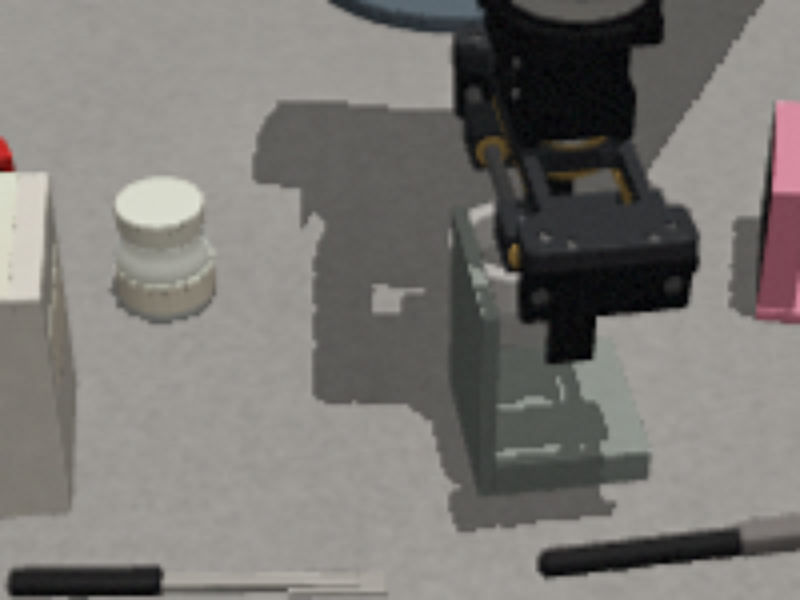

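The bookend stands: plate upright at crop (470,350), foot flat up to (648,465). Next I'll pass over the foot to get behind it and measure its pose.

```bash
python3 -m inch '[0.3,0,0,0,0,0,0.6,0,0,0,0,0,0.9,0,0,0,0,0,0.9,0,0,0,0,0,0.9,0,0,0,0,0]'; cat > m.py <<'E'
from h import *
import sys
g=[float(a) for a in sys.argv[1:3]]
R=np.array([.5338,-.3115,.131])
camera("scene");u=proj(np.array([[g[0],g[1],.03]]),"scene")[0]
m=pick("scene","bookend",u)
if m is None: m=pick("scene","bookend",u-[15,10])
p,c=fit([g[0],g[1],1.70],UP,{"scene":m})
d=p[:2]-R[:2];cs,sn=np.cos(R[2]),np.sin(R[2])
print("heel",p,c,"lateral mm",1000*(d@[cs,sn]),"gap mm",1000*(d@[-sn,cs])-129,"yaw err deg",np.degrees(p[2]-R[2]-np.pi/2))
o=get_obs();T=o["position"];c,s=np.cos(p[2]),np.sin(p[2]);d=(T[:2]-p[:2])*1000
x,y=o["tool_rot"][:2];tx=np.arctan2(2*x*y,x*x-y*y)
print("tool in bookend frame: behind",d[0]*c+d[1]*s,"side",d[0]*s-d[1]*c,"z",T[2]*1000,"yaw tool-row",np.degrees(tx-R[2]-np.pi/2))
E
python3 m.py .508 .009
```

```text
time: 9.27
position: [0.4893, 0.1246, 0.0663]
tool_rot: [0.643, 0.766, -0.0, 0.0]
ft_force: [0.0, -0.5, -0.2]
grip_width: 0.0449
grip_force: 0.0
heel [0.5074 0.0085 1.7404] 0.03862687878502624 lateral mm 15.5926902039039 gap mm 191.67879893895548 yaw err deg 2.2104302644979406
tool in bookend frame: behind 116.24938825570662 side 2.2272338165308945 z 66.39378876863493 yaw tool-row 2.326503647443733
```

```bash
python3 -m inch '[0,0,0.2,0,0,0,0,0,0.4,0,0,0,0,0,0.5,0,0,0,0,0,0.5,0,0,0]'
python3 -m inch '[0,0,0.04,0,0,0,0,0,0.08,0,0,0,0,0,0.08,0,0,0]'; python3 -m inch '[0,0,0.04,0,0,0,0,0,0.06,0,0,0,0,0,0.06,0,0,0]'
```

```text
time: 9.7
position: [0.4887, 0.1229, 0.0249]
tool_rot: [0.645, 0.765, -0.001, -0.001]
ft_force: [-1.1, -0.3, 0.3]
grip_width: 0.0451
grip_force: 0.0
time: 9.95
position: [0.4897, 0.1237, 0.0199]
tool_rot: [0.644, 0.765, 0.0, 0.0]
ft_force: [-0.6, 0.7, -0.9]
grip_width: 0.0449
grip_force: 0.0
time: 10.2
position: [0.4895, 0.124, 0.0151]
tool_rot: [0.644, 0.765, -0.0, -0.0]
ft_force: [-0.5, -1.2, 0.9]
grip_width: 0.0451
grip_force: 0.0
```

```bash
python3 -m inch '[0,0,0.03,0,0,0,0,0,0.05,0,0,0,0,0,0.05,0,0,0]'; python3 -m inch '[0,0,0.03,0,0,0,0,0,0.03,0,0,0]'; python3 - <<'E'
from h import *
T=get_obs()["position"]
s=cv2.resize(camera("scene")[210:290,270:390],(800,533))
for z in(0,.01):
  for k in(.0225,.04):
    p=(proj(np.array([[T[0]+.986*k,T[1]+.168*k,z]]),"scene")[0]-[270,210])*800/120
    cv2.circle(s,tuple(p.astype(int).tolist()),3,(255,0,0) if z else (0,255,0),-1)
cv2.imwrite("pics/s5.png",s[:,:,::-1])
E
```

```text
time: 10.45
position: [0.4893, 0.124, 0.0109]
tool_rot: [0.644, 0.765, -0.0, -0.0]
ft_force: [-0.0, 0.1, -0.5]
grip_width: 0.0451
grip_force: 0.0
time: 10.62
position: [0.4893, 0.124, 0.0085]
tool_rot: [0.644, 0.765, -0.0, -0.0]
ft_force: [-1.0, -0.0, 0.3]
grip_width: 0.0446
grip_force: 0.0
```

View pics/s5.png

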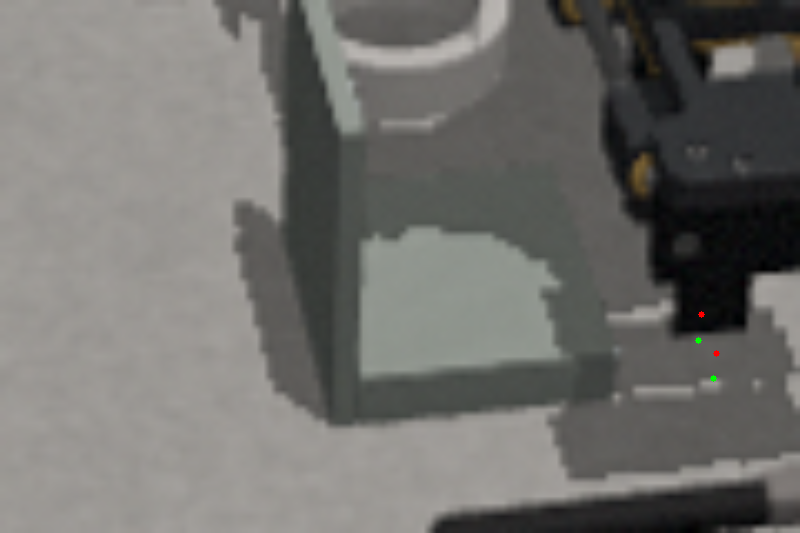

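```bash
for i in 1; do python3 -m inch '[0,0,0.025,0,0,0,0,0,0.05,0,0,0,0,0,0.05,0,0,0]' | grep -E 'pos|ft'; python3 -m inch '[0,0,0.025,0,0,0,0,0,0.025,0,0,0]'| grep -E 'pos|ft'; python3 -m inch '[0,0,0.025,0,0,0,0,0,0.025,0,0,0]'| grep -E 'pos|ft'; done
```

```text
position: [0.4893, 0.1239, 0.0044]
ft_force: [-0.6, 1.0, 0.3]
position: [0.4894, 0.1239, 0.0024]
ft_force: [-0.7, -0.3, -0.0]
position: [0.4894, 0.1239, 0.0005]
ft_force: [-0.8, -0.2, 0.6]
```

```bash
python3 -m inch '[-0.08,0,0,0,0,0,-0.14,0,0,0,0,0,-0.18,0,0,0,0,0,-0.22,0,0,0,0,0,-0.26,0,0,0,0,0,-0.3,0,0,0,0,0,-0.35,-0.01,0,0,0,0.002,-0.4,-0.02,0,0,0,0.004,-0.45,-0.03,0,0,0,0.006,-0.5,-0.04,0,0,0,0.008,-0.55,-0.045,0,0,0,0.01,-0.6,-0.05,0,0,0,0.012,-0.65,-0.055,0,0,0,0.014,-0.7,-0.06,0,0,0,0.014,-0.7,-0.06,0,0,0,0.014]'; python3 m.py .501 -.025
```

```text
time: 12.5
position: [0.4942, 0.067, 0.0008]
tool_rot: [0.652, 0.758, -0.0, -0.0]
ft_force: [-0.4, 0.2, 0.3]
grip_width: 0.0447
grip_force: 0.2
heel [ 0.5075 -0.0298  1.7415] 0.10210926917370833 lateral mm 10.705126328221564 gap mm 153.68233939132813 yaw err deg 2.2759869377739825
tool in bookend frame: behind 97.78477684770677 side 3.624636631544739 z 0.6891161002973711 yaw tool-row 1.0638019141925972
```

```bash
python3 - <<'E'
s=open('h.py').read()
s=s.replace('def fit(p0,parts,masks,S=4):','def fit(p0,parts,masks,S=4,ok=None):').replace('s=sil(p,parts,n,S);','s=sil(p,parts,n,S)\n            if ok is not None: s=s&ok;m=m&ok\n            ')
open('h.py','w').write(s)
s=open('m.py').read()
s=s.replace('camera("scene");','im=camera("scene");').replace('p,c=fit','ok=cv2.resize(cv2.erode((im.max(2)>60).astype(np.uint8),np.ones((5,5))),None,fx=4,fy=4,interpolation=0)\np,c=fit').replace('{"scene":m})','{"scene":m},ok=ok)')
open('m.py','w').write(s)
E
python3 m.py .507 -.03
```

```text
Traceback (most recent call last):
  File "m.py", line 9, in <module>
    p,c=fit([g[0],g[1],1.70],UP,{"scene":m},ok=ok)
        ~~~^^^^^^^^^^^^^^^^^^^^^^^^^^^^^^^^^^^^^^^
  File "h.py", line 26, in fit
    M={n:cv2.resize(m.astype(np.uint8),None,fx=S,fy=S,interpolation=0) for n,m in masks.items()}
                    ^^^^^^^^
AttributeError: 'NoneType' object has no attribute 'astype'
```

```bash
python3 - <<'E'
s=open('m.py').read()
a=s.index('m=pick');b=s.index('ok=cv2')
s=s[:a]+'''S0=sil([g[0],g[1],1.70],UP,"scene",1)>0
D=[(((d["region"]&S0).sum()/(d["region"]|S0).sum()),d["region"]) for th in("bookend","plate_edge","foot_edge") for d in cut_out("scene",th)]
iou,m=max(D,key=lambda t:t[0]);print("iou",iou)
'''+s[b:]
open('m.py','w').write(s)
E
python3 m.py .507 -.03
```

```text
iou 0.8753117206982544
heel [ 0.5082 -0.0297  1.7349] 0.029470198675496717 lateral mm 11.474362652065759 gap mm 153.7344489656178 yaw err deg 1.895182216089357
tool in bookend frame: behind 98.53559417054989 side 2.2842920172043595 z 0.7058246101101888 yaw tool-row 1.0773491908105055
```

```bash
python3 -m inch '[-0.05,-0.006,0,0,0,0.001,-0.1,-0.012,0,0,0,0.002,-0.15,-0.018,0,0,0,0.003,-0.2,-0.024,0,0,0,0.004,-0.25,-0.03,0,0,0,0.005,-0.3,-0.036,0,0,0,0.006,-0.35,-0.042,0,0,0,0.007,-0.4,-0.048,0,0,0,0.008,-0.45,-0.054,0,0,0,0.009,-0.5,-0.06,0,0,0,0.01,-0.55,-0.066,0,0,0,0.011,-0.6,-0.072,0,0,0,0.012,-0.65,-0.078,0,0,0,0.012,-0.7,-0.084,0,0,0,0.012,-0.75,-0.09,0,0,0,0.012,-0.8,-0.096,0,0,0,0.012,-0.85,-0.1,0,0,0,0.012,-0.9,-0.1,0,0,0,0.012,-0.95,-0.1,0,0,0,0.012,-1,-0.1,0,0,0,0.012]'; python3 m.py .511 -.108
```

```text
time: 14.62
position: [0.4981, -0.0126, 0.0007]
tool_rot: [0.659, 0.752, -0.0, -0.0]
ft_force: [-0.1, 4.5, -0.3]
grip_width: 0.045
grip_force: 2.1
iou 0.7928836962294211
heel [ 0.5102 -0.1093  1.7168] 0.0435663627152989 lateral mm 3.048552425107046 gap mm 74.55932421726595 yaw err deg 0.8587535818685003
tool in bookend frame: behind 96.68391846802477 side 2.9983914205110995 z 0.8245985331239714 yaw tool-row -0.004028148510083527
```

```bash
python3 -m inch '[-0.05,-0.004,0,0,0,0,-0.1,-0.008,0,0,0,0,-0.15,-0.012,0,0,0,0,-0.2,-0.016,0,0,0,0,-0.25,-0.02,0,0,0,0,-0.3,-0.024,0,0,0,0,-0.35,-0.028,0,0,0,0,-0.4,-0.03,0,0,0,0,-0.45,-0.03,0,0,0,0,-0.5,-0.03,0,0,0,0,-0.55,-0.03,0,0,0,0,-0.6,-0.03,0,0,0,0,-0.65,-0.03,0,0,0,0,-0.7,-0.03,0,0,0,0,-0.74,-0.03,0,0,0,0,-0.75,-0.03,0,0,0,0]'; python3 m.py .516 -.168
```

```text
time: 16.15
position: [0.503, -0.0723, 0.0007]
tool_rot: [0.66, 0.752, -0.0, -0.001]
ft_force: [0.3, 5.0, 3.1]
grip_width: 0.0454
grip_force: 3.0
iou 0.7599615938550168
heel [ 0.5127 -0.1697  1.7101] 0.056925080804669737 lateral mm -2.414895182462682 gap mm 14.313160107717493 yaw err deg 0.47861569768497625
tool in bookend frame: behind 97.8220449534388 side 3.976171534372593 z 0.6657613642599807 yaw tool-row -0.02394258161037688
```

```bash
python3 -m inch '[-0.03,0,0,0,0,0,-0.06,0,0,0,0,0,-0.09,0,0,0,0,0,-0.11,0,0,0,0,0,-0.13,0,0,0,0,0,-0.15,0,0,0,0,0]' | grep -E "pos|ft"
python3 -m inch '[-0.015,0,0,0,0,0,-0.03,0,0,0,0,0]' | grep -E "pos|ft"
python3 -m inch '[-0.015,0,0,0,0,0,-0.02,0,0,0,0,0]' | grep -E "pos|ft"; python3 m.py .515 -.182
python3 - <<'E'
from h import *
cv2.imwrite("pics/s6.png",cv2.resize(camera("scene")[170:300,100:340],(800,433))[:,:,::-1])
E
```

```text
position: [0.5048, -0.0836, 0.0007]
ft_force: [-0.7, 5.4, 2.7]
position: [0.5051, -0.086, 0.0007]
ft_force: [-0.7, 5.5, 2.3]
position: [0.5053, -0.0876, 0.0007]
ft_force: [-0.4, 6.2, 1.8]
iou 0.7589962121212122
heel [ 0.5151 -0.184   1.7064] 0.03626503183211505 lateral mm -1.8668273864736387 gap mm -0.16952935515431022 yaw err deg 0.2612821064353944
tool in bookend frame: behind 96.87180571885862 side 3.3843670846523093 z 0.66121107858556 yaw tool-row -0.02131029536241461
```

View pics/s6.png

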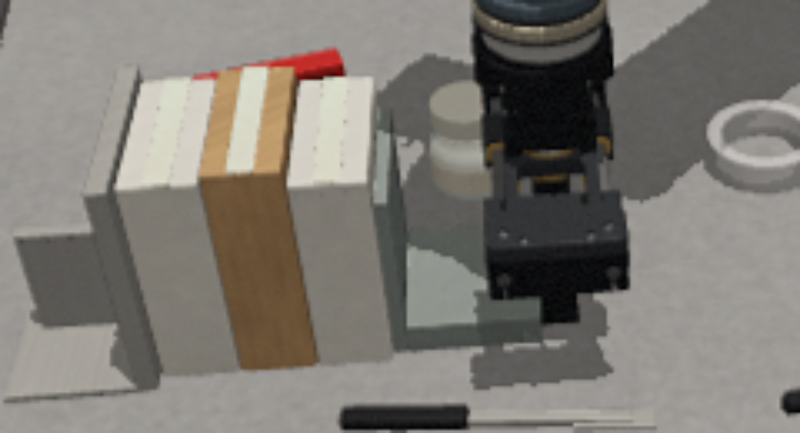

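It reads as roughly at contact. I'll press on in 1 mm steps and watch the force for the row closing up.

```bash
for k in 1; do python3 -m inch '[-0.012,0,0,0,0,0,-0.012,0,0,0,0,0]' | grep -E "pos|ft"
python3 -m inch '[-0.012,0,0,0,0,0,-0.012,0,0,0,0,0]' | grep -E "pos|ft"
python3 -m inch '[-0.012,0,0,0,0,0,-0.012,0,0,0,0,0]' | grep -E "pos|ft"; done
```

```text
position: [0.5053, -0.0881, 0.0007]
ft_force: [-0.2, 6.7, 2.0]
position: [0.5053, -0.0888, 0.0007]
ft_force: [-0.5, 8.1, 3.0]
position: [0.5053, -0.0893, 0.0007]
ft_force: [-0.1, 9.2, 2.2]
```

```bash
python3 -m inch '[-0.012,0,0,0,0,0,-0.012,0,0,0,0,0]' | grep -E "pos|ft"
python3 -m inch '[-0.006,0,0,0,0,0,-0.006,0,0,0,0,0]' | grep -E "pos|ft"
python3 -m inch '[0.1,0,0,0,0,0,0.4,0,0,0,0,0,0.9,0,0,0,0,0,0.9,0,0,0,0,0,0.9,0,0,0,0,0]' | grep -E "pos|ft"
python3 -m inch '[0.3,0,-0.5,0,0,0,0.6,0,-1,0,0,0,1,0,-1,0,0,0,1,0,-1,0,0,0]' | grep -E "pos|ft"
python3 -m inch '[0.5,0,-0.5,0,0,0,1,0,-1,0,0,0,1,0,-1,0,0,0,1,0,-1,0,0,0]' | grep -E "pos|ft"
python3 -m inch '[0.5,0,0,0,0,0,1,0,0,0,0,0,1,0,0,0,0,0]' | grep -E "pos|ft"
python3 - <<'E'
from h import *
im={n:camera(n) for n in("scene","top")}
g=[.516,-.184,1.702]
def best(n,parts,p,th):
    S=sil(p,parts,n,1)>0
    return max((((d["region"]&S).sum()/(d["region"]|S).sum(),d["region"]) for d in cut_out(n,th)),key=lambda t:t[0])
m={n:best(n,UP,g,"bookend") for n in im}
print([v[0] for v in m.values()])
R=np.array([.5338,-.3115,.131])
def rep(p,tag):
    d=p[:2]-R[:2];cs,sn=np.cos(R[2]),np.sin(R[2]);print(tag,p,"lat",1000*(d@[cs,sn]),"gap",1000*(d@[-sn,cs])-129,"yaw",np.degrees(p[2]-R[2]-np.pi/2))
# hidden part: mask out pixels covered by the cartons / beyond carton row
for n in im:
    row=sil(R,ROW,n,4); ok=1-cv2.dilate(row,np.ones((5,5)))
    p,c=fit(g,UP,{n:m[n][1]},ok=ok if n=="scene" else None);rep(p,(n,c))
for n in im:
    u=np.zeros((480,640),bool)
    for d in cut_out(n,"carton_c"):
        l,t,r,b=d["bbox"];x,y=(l+r)/2,(t+b)/2
        if (n=="top" and 415<x<490 and 220<y<290) or(n=="scene" and 135<x<215 and 200<y<270):u|=d["region"]
    print("row",n,*fit(R,ROW,{n:u}))
a=cv2.resize(im["top"][200:300,310:510],(800,400))[:,100:];b=cv2.resize(im["scene"][170:310,90:340],(357,200))
o=np.zeros((600,700,3),np.uint8);o[:400]=a;o[400:,:357]=b;cv2.imwrite("pics/f.png",o[:,:,::-1])
E
```

```text
position: [0.5052, -0.0899, 0.0007]
ft_force: [-0.3, 9.8, 5.1]
position: [0.5052, -0.0899, 0.0007]
ft_force: [0.8, 12.3, 4.6]
position: [0.4972, -0.0198, 0.0007]
ft_force: [0.4, 0.0, -0.1]
position: [0.4881, 0.0612, 0.0833]
ft_force: [-0.3, -0.5, 0.3]
position: [0.4797, 0.1396, 0.1646]
ft_force: [0.6, -0.8, -1.0]
position: [0.4661, 0.2205, 0.1604]
ft_force: [-0.3, -0.2, 0.8]
[np.float64(0.8987221959299574), np.float64(0.9155074703760948)]
('scene', np.float64(0.04055856279908998)) [ 0.5157 -0.1865  1.7053] lat -1.5876288693957183 gap -2.748883058426827 yaw 0.20164023239246587
('top', np.float64(0.060552946623453896)) [ 0.5154 -0.1855  1.7037] lat -1.793748229253142 gap -1.6693277255442354 yaw 0.11079753298196175
row scene [ 0.5367 -0.3136  0.1832] 0.06542678079532638
row top [ 0.5342 -0.3127  0.1283] 0.17201116557734208
```

View pics/f.png

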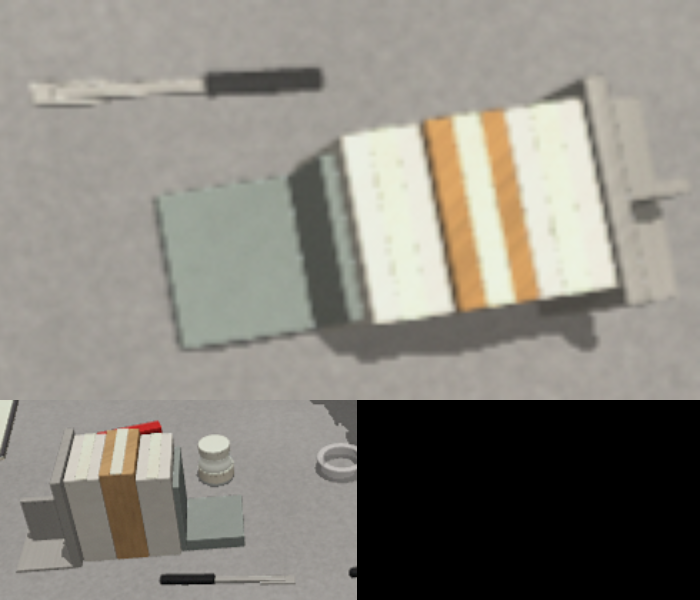

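The top view (plate at about (340,240), carton edge at (355,230)) shows the plate flush against the end carton. It is about 2 mm off the middle and 0.2° off square, and the row has closed up. The bystanders are untouched and the robot is clear, so I'm handing in.

```bash
python3 -c "
from rig import *
print(hand_in())"
```

```text
the job is handed in; nothing more can be done
None
```

The grey bookend stands upright on its foot with its plate flush against the end carton, about 2 mm off the middle and 0.2° off square, and the job is handed in at about 20 s on the robot's clock; the hand-in returned no verdict.

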